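Lock up the cutter box and hand over its outer lid

ROBOT

A 6-joint arm with a two-finger parallel gripper is mounted at the origin on a cart in front of the work surface, level with it; the furniture and walls round the work are solid. World frame = base frame: x ahead of the robot, y to its left, z up, the work surface at z = 0. Lengths are in m, angles in rad, forces in N, time in s.
With the tool pointing down it reaches from about 0.3 to 0.825 m from the base axis. Payload 5.4 kg.
Tool frame: the origin (TCP) lies at the very end of the fingers, on their centre line; the grasp point (between the pads) lies 19 mm behind it; z points along the fingers, y is the line along which they close (so a half turn about z gives the same grasp; the last joint's range is limited). The gripper opens to 92 mm and grips with 3 to 60 N. Pads are 20 mm wide; open, the fingers measure 128 mm over their backs; the gripper's body (75 mm by 189 mm) begins 69 mm behind the grasp point.
Start: joints at [-1.532, 0.158, 1.597, -0, 1.386, -0.21], TCP at [0.142, -0.557, 0.215] pointing down, gripper open.
Joint ranges: [-2.91, 2.91], [-0.94, 2.29], [0.18, 2.7], [-1.29, 4.43], [0.17, 2.64], [-3, 3]. Speed limits (rad/s): [2.57, 2.57, 3.14, 3.14, 3.14, 3.14].

INTERFACE

Orientations are given as a rotation vector (axis times angle).
In Python, from workcell import bot gives the robot as it stands. Calls block until the motion is done:
- bot.goto(position, orientation): joint-space move of the TCP to a pose.
- bot.line_to(position, rot=None, max_speed=0.15): straight line of the TCP; rot=None keeps the orientation; max_speed is the mean speed in m/s.
- bot.set_joints(angles): joint-space move.
- bot.set_gripper(opening, newtons=None): opening from 0.0 (shut) to 1.0 (fully open); newtons is the grip in N (None keeps the last); returns when the fingers have stopped.
- bot.hold(seconds).
- bot.inverse_kinematics(position, orientation): joint angles nearest the present ones, or None.
- bot.read_camera(name): name is "side" or "top"; returns a dict with "pixels" (384x512x3 uint8, blue, green, red), "fx", "fy", "cx", "cy" (pixels), "R" (3x3) and "t" (3): a world point X has camera coordinates R X + t. Camera axes: x right, y down, z forward; pixel columns grow to the right and rows downward; lengths in m; the calibration is good to about 2 mm. A picture is of the moment at which its call begins. There is no depth.
A pose or a line that the arm cannot do raises bot.MotionError and nothing moves.
- bot.job_done(): hands the job in; it is judged then, once.
Readings, each from a call of its own:
- bot.current_clock(): time.
- bot.current_joints(): joint angles.
- bot.current_joint_vel(): joint speeds.
- bot.current_effort(): joint torques, N m.
- bot.current_ee_pos(): TCP position.
- bot.current_tool_rot(): TCP orientation.
- bot.current_contact_force(): force on the tool from outside, world axes, zero at the start.
- bot.current_ft_torque(): the same for the moment, N m.
- bot.current_opening(): opening from 0.0 (shut) to 1.0 (fully open).
- bot.current_grip_force(): force on a finger pad.
Only numpy, scipy, OpenCV 4.12 (cv2) and the standard library are available. Lean on these libraries where they do the work, as an engineer would, in place of code of your own. Each camera call takes 0.05 s, during which the arm holds its last target. There are 200 camera calls.

TASK

Close the blue cutter box with its nested pair of lids: carry the pair together by the yellow stem, lower it onto the box so that the tongue lies on the box's lug, and let go. Then take the red-headed pin from its wooden block and push it all the way down through tongue and lug until its collar rests on the tongue, and let go of it. Finally lift the blue outer lid alone by its black handle, leaving the silver inner lid seated and pinned, and finish while still holding that lid up for me to take: still and level, at least 10 cm higher than it lay on the box; do not drop the lids or disturb the wax tin, masking tape and tape measure beside the box.

Things in the scene. Friction and masses are not known exactly. Their poses are not given: they have to be found in the camera images.
- box: Blue steel cutter box, open at the top, 76 (x) x 100 (y) x 50 mm high, walls 4 mm, fixed to the surface. Origin: centre of its underside. A dark steel lug, 28 mm wide and 6 mm thick, its top level with the rim (50 mm up), sticks out 34 mm from its +y end.
- box_seat (a point): Centre of the box's rim plane, 50 mm above its underside; axes as the box. The origin of the seated inner lid lies here, with the lid's axes as the box's.
- lug_hole (a point): Centre of the 12 mm through hole in the box's lug, at the lug's top face, 72 mm from the box's centre along its +y; the space under the lug is free.
- inner_lid: Silver inner lid, loose, 160 g: a plate 76 (x) x 100 (y) x 6 mm, a tongue 28 mm wide out to 84 mm from the centre at its +y end, a yellow stem, and four tapered rubber feet 10 mm long under it that go inside the box with 1.5 mm play on each side. Origin: centre of the plate's underside. It starts standing on its feet (origin 10 mm up), with the outer lid lying on it; lifted by the stem it carries the outer lid along.
- inner_stem (a point): Grasp point of the yellow stem of the inner lid: on its axis, 33 mm above the inner lid's origin. The stem is 14 x 14 mm (sides along the lid's x and y), central, comes up through the outer lid and ends 14 mm above this point; the outer lid's top face is 23 mm below this point. Axes as the inner lid. Fingers may close along x (along y the black handle, beginning 23 mm off to -y, is near).
- tongue_hole (a point): Centre of the 12 mm through hole in the inner lid's tongue, at the tongue's underside (the tongue is 6 mm thick), 72 mm from the lid's centre along its +y. It comes to lie on lug_hole.
- outer_lid: Blue outer lid, loose, 120 g: a cap 86 (x) x 110 (y) mm, plate 4 mm thick with a skirt reaching 5 mm below it that fits round the inner lid's plate with 2 mm play, and a 24 mm square central opening round the yellow stem. Origin: centre of the plate's underside; it rests 6 mm above the inner lid's origin, axes the same. The stem reaches 37 mm above its top face, so it must be lifted straight up for about 50 mm before moving sideways.
- outer_handle (a point): Grasp point of the outer lid's black handle, an upright block 14 (x) x 26 (y) x 34 mm high whose centre is 36 mm from the lid's centre along -y. The point is 23 mm above the lid's top face and 11 mm below the handle's top. Axes as the outer lid; fingers close along x.
- pin: Steel pin, loose, 50 g, upright: shaft 8 mm in diameter and 30 mm long with a 5 mm tapered tip, then a collar 20 mm in diameter and 4 mm thick, then a red round head 14 mm in diameter and 38 mm high. Origin: at its tip; +z up to the head.
- pin_head (a point): Grasp point on the axis of the pin's red head, 58 mm above the tip, 24 mm above the collar's top face, 14 mm below the head's top. The collar is wider than the head, so fingertips stay above it. Pin fully in: this point is 84 mm above the box's underside (tip at 26 mm).
- pin_block: Wooden block 50 x 50 x 36 mm, fixed to the surface, with a 10 mm vertical through hole at its centre in which the pin stands loose, its collar on the block. Origin: centre of the underside.
- wax_tin: Round tin of paste wax, gold lid, 95 mm in diameter, 33 mm high; bystander. Origin: centre of its underside.
- masking_tape: Roll of masking tape lying flat, 103 mm in diameter, 25 mm high; bystander. Origin: centre of its underside.
- tape_measure: Grey tape measure, 38 x 84 x 68 mm high; bystander. Origin: centre of its underside.
There are look-alikes about, which are no part of the job. Leave any purple look-alike of the outer_lid alone.

How it is judged:
On the way, in this order (a step that is already met when the one before it is completed fails the run):
1. the nested pair of lids is seated on the box, tongue on the lug, and let go (distance between inner_lid and box_seat below 0.004 m and distance between tongue_hole and lug_hole below 0.006 m and distance between outer_lid and inner_lid below 0.012 m and contact force between the fingers and inner_lid below 0.1 N), for 0.2 s.
2. the pin is fully down through tongue and lug and let go, the lids still nested on the box (all of step 1 and z of pin in the frame of box below 0.03 m and horizontal distance between pin and lug_hole below 0.006 m and angle between pin's own z axis and vertical below 0.15 rad and contact force between the fingers and pin below 0.1 N), for 0.2 s.
At the end, for the whole second after the job is handed in: Outer lid held in the fingers, still, level within 0.3 rad, at least 90 mm above where it lay, touching no other part; inner lid seated (centre within 4 mm, tongue hole within 6 mm of the lug hole); pin through both (within 4 mm of fully down, 6 mm of the axis), neither touched by fingers (distance between inner_lid and box_seat below 0.004 m and distance between tongue_hole and lug_hole below 0.006 m and z of pin in the frame of box below 0.03 m and horizontal distance between pin and lug_hole below 0.006 m and angle between pin's own z axis and vertical below 0.15 rad and contact force between each of the fingers, outer_lid and inner_lid below 0.1 N and contact force between each of the fingers, outer_lid and pin below 0.1 N and z of outer_lid in the frame of box above 0.146 m and angle between outer_lid's own z axis and vertical below 0.3 rad and linear speed of outer_lid below 0.05 m/s and contact force between the fingers and outer_lid above 0.5 N and contact force between outer_lid and box below 0.1 N); the arm keeps its last pose, push and grip.
It fails at once if the outer lid comes off the inner lid (over 15 mm) while the inner lid is not seated on the box (distance between outer_lid and inner_lid above 0.021 m and not (distance between inner_lid and box_seat below 0.004 m and distance between tongue_hole and lug_hole below 0.006 m)).
It fails at once if the pair of lids is dropped (falls faster than 0.35 m/s out of the fingers) (contact force between the fingers and inner_lid below 0.1 N and linear speed of inner_lid above 0.35 m/s).
It fails at once if the outer lid is dropped (falls faster than 0.35 m/s, held neither by fingers nor by the inner lid) (contact force between the fingers and outer_lid below 0.1 N and contact force between outer_lid and inner_lid below 0.1 N and linear speed of outer_lid above 0.35 m/s and distance between outer_lid and inner_lid above 0.021 m).
It fails at once if the wax tin, masking tape or tape measure is moved by over 20 mm (distance of any of wax_tin, masking_tape, tape_measure from where it was at the start of the episode above 0.02 m).
It also fails if it takes over 69 s, if anything falls off the work surface, if the arm or the gripper's body presses on something with over 40 N, if the wrist force passes 120 N, or if a joint passes its speed limit or range.

## Working session

There is one attempt and no reset: what is moved stays moved. The work goes in short steps, each a Python script; the robot and the scene stay as the last script left them, time stands still between calls to the robot, and variables do not carry over. Pictures are saved under pics/ and viewed, at most 10 in all, crops included, and the job is handed in when it is done.

```bash
mkdir -p pics; ls; python3 - <<'E'
from workcell import bot
import cv2,numpy as np
for n in("top","side"):
    c=bot.read_camera(n); cv2.imwrite(f"pics/{n}0.png",c["pixels"])
    print(n,c["fx"],c["fy"],c["cx"],c["cy"],c["R"],c["t"], -np.array(c["R"]).T@np.array(c["t"]))
print(bot.current_tool_rot(),bot.current_clock())
E
```

```text
pics
top 463.0825465327819 463.0825465327819 263.1722127898096 197.53386759750367 [[ 0.02640052 -0.9972999  -0.06852686]
 [-0.99300887 -0.01827392 -0.11661664]
 [ 0.1150495   0.07112652 -0.99081009]] [-0.06660279  0.54090459  1.62781302] [ 0.35160233 -0.17231918  1.67136796]
side 389.71760070915974 389.71760070915974 257.6568871044886 200.5326384022079 [[-0.99985738  0.00661085 -0.0155407 ]
 [ 0.01661839  0.54900886 -0.8356513 ]
 [ 0.00300761 -0.83579038 -0.54904043]] [0.56041831 0.07833327 1.33345413] [0.5550261  1.06777764 0.80628882]
[-3.11567501e+00 -3.89558477e-01 -2.20644835e-04] 0.1
```

View pics/top0.png

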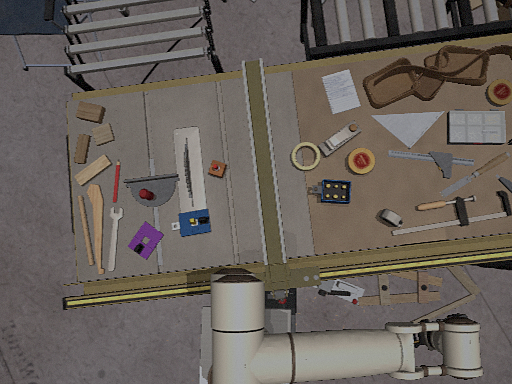

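View pics/side0.png

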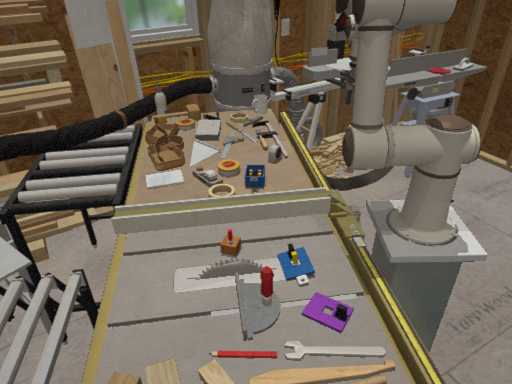

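The top view shows the box near (330,191), the lid pair near (194,223) with its tongue to the left, the pin block at (217,169) and a purple decoy at (146,240). A fence at column ~262 separates the lids from the box.

```bash
cat > h.py <<'E'
import cv2,numpy as np
from workcell import bot
def ray(c,uv):
    R=np.array(c["R"]);t=np.array(c["t"]);d=R.T@np.array([(uv[0]-c["cx"])/c["fx"],(uv[1]-c["cy"])/c["fy"],1.]);return -R.T@t,d
def onz(c,uv,z):
    o,d=ray(c,uv);return o+d*(z-o[2])/d[2]
def tri(c1,u1,c2,u2):
    o1,d1=ray(c1,u1);o2,d2=ray(c2,u2)
    s=np.linalg.lstsq(np.c_[d1,-d2],o2-o1,rcond=None)[0]
    p,q=o1+s[0]*d1,o2+s[1]*d2;return (p+q)/2,np.linalg.norm(p-q)
def proj(c,X):
    p=np.array(c["R"])@X+np.array(c["t"]);return np.array([c["fx"]*p[0]/p[2]+c["cx"],c["fy"]*p[1]/p[2]+c["cy"]])
def crop(im,u,v,w,h,s):
    return cv2.resize(im[v:v+h,u:u+w],None,fx=s,fy=s,interpolation=cv2.INTER_CUBIC)
E
python3 - <<'E'
from h import *
t=cv2.imread("pics/top0.png");s=cv2.imread("pics/side0.png")
a=np.hstack([crop(t,165,155,80,60*4//3,5),crop(t,290,160,80,80,5)])[:300+100]
b=np.hstack([crop(s,215,225,110,70,400/110),crop(s,190,135,110,70,400/110)])
b=b[:200+55]
m=np.vstack([a[:345],b]);print(m.shape);cv2.imwrite("pics/m.png",m[:600,:800])
c=bot.read_camera("top")
for n,uv,z in[("box",(335,191),.05),("lug",(313,191),.05),("lid",(194,223),.02),("tongue",(175,226),.01),("pin",(217,169),.08),("fenceL",(250,170),.05),("fenceR",(274,170),.05),("tapem",(391,217),.06),("mask",(306,156),.02),("wax",(361,160),.03)]: print(n,onz(c,uv,z).round(3))
E
```

```text
(600, 800, 3)
box [ 0.568 -0.307  0.05 ]
lug [ 0.566 -0.231  0.05 ]
lid [0.446 0.194 0.02 ]
tongue [0.434 0.266 0.01 ]
pin [0.634 0.107 0.08 ]
fenceL [ 0.638 -0.006  0.05 ]
fenceR [ 0.639 -0.092  0.05 ]
tapem [ 0.48  -0.498  0.06 ]
mask [ 0.697 -0.205  0.02 ]
wax [ 0.683 -0.4    0.03 ]
```

View pics/m.png

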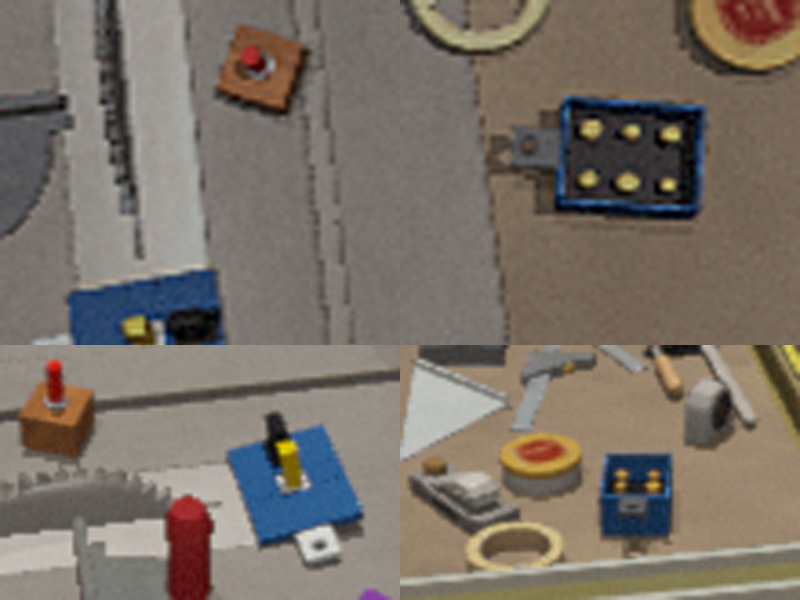

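The crops show the box with its lug and hole pointing +y, the lid pair yawed ~9°, and the red pin upright in its block.

```bash
cat >> h.py <<'E'
def hsvm(im,lo,hi,roi):
    m=cv2.inRange(cv2.cvtColor(im,cv2.COLOR_BGR2HSV),lo,hi);z=np.zeros_like(m);u,v,w,h=roi;z[v:v+h,u:u+w]=m[v:v+h,u:u+w];return z
def biggest(m):
    return max(cv2.findContours(m,cv2.RETR_EXTERNAL,cv2.CHAIN_APPROX_NONE)[0],key=cv2.contourArea)
def slab(c,m,ztop,zbot):
    """centre,yaw,size (x,y) of a rectangular slab seen from above: far edges lie at ztop, near edges at zbot"""
    b=cv2.boxPoints(cv2.minAreaRect(biggest(m)));cam=ray(c,(0,0))[0]
    pc=onz(c,b.mean(0),ztop);E=[]
    for i in range(4):
        uv=(b[i]+b[(i+1)%4])/2;p=onz(c,uv,ztop)
        far=(p-pc)[:2]@(cam-pc)[:2]<0
        e=onz(c,b[(i+1)%4],ztop)-onz(c,b[i],ztop)
        E.append((onz(c,uv,ztop if far else zbot)[:2],e[:2]))
    d=[E[0][1]-E[2][1],E[1][1]-E[3][1]];k=0 if abs(d[0][1])>abs(d[1][1]) else 1
    ey=d[k]/np.linalg.norm(d[k]);ey=ey*np.sign(ey[1]);ex=np.array([ey[1],-ey[0]])
    X=[E[k][0]@ex,E[k+2][0]@ex];Y=[E[1-k][0]@ey,E[3-k][0]@ey]
    return ex*np.mean(X)+ey*np.mean(Y),np.arctan2(-ey[0],ey[1]),abs(X[0]-X[1]),abs(Y[0]-Y[1])
BL=((100,90,30),(125,255,255))
E
python3 - <<'E'
from h import *
t=bot.read_camera("top");s=bot.read_camera("side");T=t["pixels"];S=s["pixels"]
print("lid",slab(t,hsvm(T,*BL,(165,200,60,50)),.020,.011))
print("box",slab(t,hsvm(T,*BL,(300,170,60,45)),.050,0))
def top(m): # topmost row centroid & all
    v,u=np.nonzero(m);return (u.mean(),v.mean()),len(u),u.min(),u.max(),v.min(),v.max()
Y=((22,130,80),(35,255,255))
yt=top(hsvm(T,*Y,(185,210,25,25)));ys=top(hsvm(S,*Y,(280,245,25,30)));print(yt,ys)
print("stem",tri(t,yt[0],s,ys[0]),"top cast",onz(t,yt[0],.05))
def red(im,roi):return hsvm(im,(0,195,110),(5,255,255),roi)|hsvm(im,(174,195,110),(180,255,255),roi)
rt=top(red(T,(205,158,25,22)));rs=top(red(S,(220,225,25,30)));print(rt,rs)
print("pin",tri(t,rt[0],s,rs[0]),onz(t,rt[0],.064+.005))
bt=hsvm(T,(0,100,50),(20,255,255),(203,155,30,27));print("block",slab(t,bt,.036,0))
# lug hole: dark minimum
g=cv2.cvtColor(T,cv2.COLOR_BGR2GRAY);print(g[184:197,308:326])
g=cv2.cvtColor(S,cv2.COLOR_BGR2GRAY);print(g[172:182,246:262])
# fence: side-view edges column 200
print(S[180:245,200].tolist()[::3])
E
```

```text
lid (array([0.44893324, 0.19574874]), np.float64(0.1928796610078766), np.float64(0.08314907600927662), np.float64(0.11023991036441264))
box (array([ 0.57018609, -0.31088263]), np.float64(-0.04609522910489288), np.float64(0.07484103239591966), np.float64(0.09785809094807604))
((np.float64(191.46153846153845), np.float64(220.15384615384616)), 13, np.int64(190), np.int64(193), np.int64(219), np.int64(222)) ((np.float64(294.05357142857144), np.float64(256.64285714285717)), 56, np.int64(291), np.int64(297), np.int64(251), np.int64(263))
stem (array([0.45462481, 0.20025932, 0.03674599]), np.float64(0.0010701962259972542)) top cast [0.45431562 0.19716663 0.05      ]
((np.float64(215.0), np.float64(167.0)), 1, np.int64(215), np.int64(215), np.int64(167), np.int64(167)) ((np.float64(229.56521739130434), np.float64(234.56521739130434)), 23, np.int64(228), np.int64(231), np.int64(230), np.int64(239))
pin (array([0.64628995, 0.11863618, 0.05854983]), np.float64(0.0017931722938998088)) [0.64347585 0.11675891 0.069     ]
block (array([0.64755514, 0.11802974]), np.float64(-0.3067972592437095), np.f
[... 1375 characters left out ...]
[ 48  42  48  46  71  96 101 101  96 100  98  88  58  47  48  46]
 [ 37  42  40  44  79  98  97  91  91  97  98  78  54  43  35  41]
 [ 42  40  43  49  80  98  73  61  60  79  96  76  48  37  41  41]
 [ 43  39  40  42  79  95  85  81  79  95  95  71  40  38  41  42]
 [ 46  44  41  42  52  54  56  53  51  51  55  47  42  46  43  46]]
[[56, 67, 79], [110, 132, 153], [109, 130, 150], [111, 134, 151], [110, 132, 155], [106, 128, 148], [148, 160, 163], [99, 112, 118], [83, 122, 130], [78, 124, 134], [166, 179, 183], [99, 112, 118], [99, 112, 118], [95, 107, 113], [103, 114, 121], [100, 111, 117], [136, 145, 152], [116, 131, 139], [131, 141, 148], [131, 139, 146], [133, 141, 146], [129, 139, 147]]
```

```bash
cat >> h.py <<'E'
from scipy.spatial.transform import Rotation as Ro
def rot(yaw,flip=1):
    """tool z down, tool y along +-x of a frame turned by yaw"""
    y=flip*np.array([np.cos(yaw),np.sin(yaw),0]);z=np.array([0,0,-1.]);x=np.cross(y,z)
    return Ro.from_matrix(np.c_[x,y,z]).as_rotvec()
E
python3 - <<'E'
from h import *
t=bot.read_camera("top");s=bot.read_camera("side");T=t["pixels"];S=s["pixels"]
ht=onz(t,(315.6,188.7),.05);hs=onz(s,(254.4,179.2),.05);print("lug hole top/side",ht,hs)
# tongue of lid: white, top view and side view
for c,im,roi in((t,T,(168,215,14,20)),(s,S,(290,272,25,16))):
    m=hsvm(im,(0,0,150),(180,60,255),roi);m2=biggest(m);r=cv2.minAreaRect(m2);print("tongue",r,onz(c,r[0],.016))
# box in side view: rim corner hull at z=.05 
m=hsvm(S,*BL,(240,160,30,35));b=cv2.approxPolyDP(cv2.convexHull(biggest(m)),2,True)[:,0];print(b.tolist(),[onz(s,p,.05)[:2].round(3).tolist() for p in b.astype(float)])
m=hsvm(S,*BL,(270,240,60,45));b=cv2.approxPolyDP(cv2.convexHull(biggest(m)),2,True)[:,0];print(b.tolist(),[onz(s,p,.02)[:2].round(3).tolist() for p in b.astype(float)])
for uvs in((330,195),): print(onz(s,uvs,0),onz(s,uvs,.1))
for yaw,p in((.17,(.452,.197,.15)),(-.046,(.57,-.31,.2)),(0,(.645,.117,.2))):
  for f in(1,-1):
    q=bot.inverse_kinematics(p,rot(yaw,f));print(yaw,f,None if q is None else np.round(q,2))
E
```

```text
lug hole top/side [ 0.57451444 -0.23974542  0.05      ] [ 0.57073871 -0.23371336  0.05      ]
tongue ((175.5, 225.5), (7.0, 7.0), 90.0) [0.4357797 0.262726  0.016    ]
tongue ((305.0, 281.0), (12.0, 18.0), 90.0) [0.42937832 0.27949901 0.016     ]
[[263, 165], [263, 186], [246, 186], [246, 167]] [[0.535, -0.348], [0.539, -0.182], [0.602, -0.184], [0.605, -0.334]]
[[303, 247], [314, 271], [287, 279], [278, 254]] [[0.42, 0.138], [0.4, 0.244], [0.48, 0.275], [0.5, 0.168]]
[ 0.28206678 -0.18982493  0.        ] [ 0.31592057 -0.03385073  0.1       ]
0.17 1 [ 0.17  0.    1.89  0.    1.24 -0.  ]
0.17 -1 None
-0.046 1 [-0.68  0.36  1.39 -0.    1.4  -0.64]
-0.046 -1 [-0.68  0.36  1.39 -0.    1.4   2.5 ]
0 1 [-0.    0.37  1.37 -0.    1.4  -0.  ]
0 -1 None
```

```bash
python3 - <<'E'
from h import *
p=np.array(bot.current_ee_pos());bot.line_to([p[0],p[1],.33])
R=rot(.188);P=[.4525,.199]
bot.goto(P+[.3],R);print(bot.current_clock())
bot.set_gripper(.55,40)
bot.line_to(P+[.09],max_speed=.2);print(bot.current_clock())
c=bot.read_camera("side");d=bot.read_camera("top")
cv2.imwrite("pics/g.png",np.hstack([crop(c["pixels"],240,200,100,100,4),crop(d["pixels"],150,180,100,100,4)]))
print(bot.current_contact_force())
E
```

```text
4.1417
6.0917
[ 0.4757109  -0.17020654  0.54190201]
```

View pics/g.png

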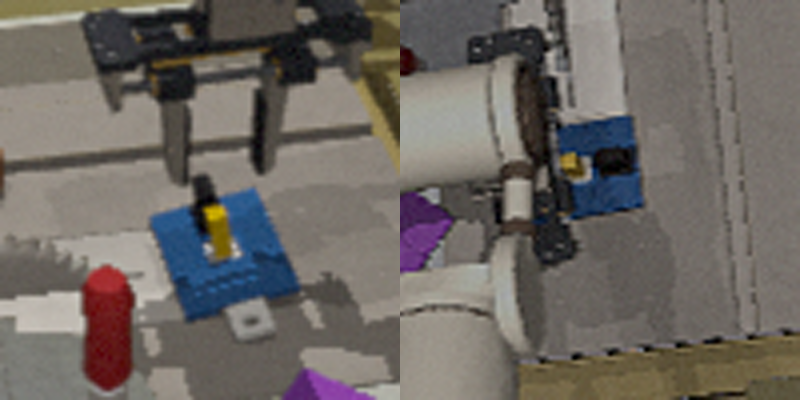

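The left finger is at (285,244) and the right at (306,242), straddling the stem at (294,257). I'll descend and grip.

```bash
python3 - <<'E'
from h import *
P=[.4525,.199]
bot.line_to(P+[.026],max_speed=.1);print(bot.current_contact_force())
bot.set_gripper(0,40);print(bot.current_opening()*92,bot.current_grip_force())
f0=np.array(bot.current_contact_force())
bot.line_to(P+[.08],max_speed=.1);print(np.array(bot.current_contact_force())-f0,bot.current_ft_torque())
c=bot.read_camera("side");print(bot.current_clock())
cv2.imwrite("pics/g2.png",crop(c["pixels"],230,190,120,100,4))
E
```

```text
[ 0.12708987 -0.04825313  1.12523275]
16.095151311939222 39.146460089832544
[  4.58280879   1.45281639 -11.93076812] [-0.048213   -0.05113581 -0.00340086]
8.3667
```

View pics/g2.png

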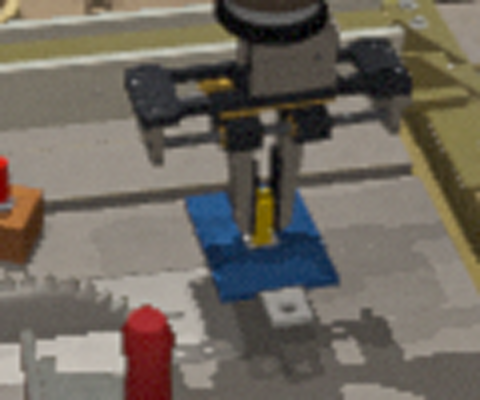

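The pair is held level and clear of the surface, with the tongue at about (303,266). The 16 mm opening is a bit over 14 mm, so I'll check the yaw and offset of the lid in the hand before carrying.

```bash
python3 - <<'E'
from h import *
s=bot.read_camera("side");S=s["pixels"]
m=hsvm(S,*BL,(270,230,60,40));q=cv2.convexHull(biggest(m))
b=cv2.approxPolyDP(q,2.5,True)[:,0].astype(float)
W=np.array([onz(s,p,.076)[:2] for p in b]);print(b.tolist(),W.round(4).tolist())
for i in range(len(W)):
    e=W[(i+1)%len(W)]-W[i];print(np.linalg.norm(e).round(3),np.degrees(np.arctan2(e[1],e[0])).round(1))
# lines on the left (+x) edge pixels
v,u=np.nonzero(m);L=np.array([onz(s,(u[v==r].min()-.5,r),.076)[:2] for r in range(v.min()+5,v.max()-5)])
k=np.polyfit(L[:,1],L[:,0],1);print("+x edge yaw",-np.arctan(k[0]))
R2=np.array([onz(s,(u[v==r].max()+.5,r),.076)[:2] for r in range(v.min()+3,v.max()-5)])
k2=np.polyfit(R2[:,1],R2[:,0],1);print("-x edge yaw",-np.arctan(k2[0]),"x at tcp y",np.polyval(k,.199),np.polyval(k2,.199))
m=hsvm(S,(0,0,140),(180,60,255),(285,255,30,20));print(cv2.boundingRect(m),onz(s,(302.5,267),.072))
print(bot.current_ee_pos(),np.array(bot.current_tool_rot())-rot(.188))
E
```

```text
[[304.0, 238.0], [314.0, 259.0], [285.0, 265.0], [277.0, 239.0]] [[0.4228, 0.1628], [0.405, 0.2557], [0.4867, 0.2779], [0.5031, 0.1654]]
0.095 100.9
0.085 15.2
0.114 -81.7
0.08 -178.1
+x edge yaw 0.1854702076681288
-x edge yaw 0.1821964795484533 x at tcp y 0.5006084289440168 0.4149607485952253
(296, 262, 18, 8) [0.43937082 0.28260853 0.072     ]
[0.45165061 0.19883832 0.07894008] [-4.00548813e+00 -4.83926669e+00  2.34569469e-03]
```

```bash
python3 - <<'E'
from h import *
bot.line_to([.4525,.199,.28],max_speed=.2)
R=rot(-.046)
bot.goto([.570,-.3095,.28],R)
bot.line_to([.570,-.3095,.14],max_speed=.2)
bot.hold(.3)
print(bot.current_ee_pos(),bot.current_opening()*92,bot.current_clock())
c=bot.read_camera("side");d=bot.read_camera("top")
cv2.imwrite("pics/o.png",np.hstack([crop(c["pixels"],215,130,80,80,5),crop(d["pixels"],285,150,80,80,5)]))
cv2.imwrite("pics/rs.png",c["pixels"]);cv2.imwrite("pics/rt.png",d["pixels"])
E
```

```text
[ 0.57046934 -0.30991875  0.14110587] 13.783339076177953 12.6083
```

View pics/o.png

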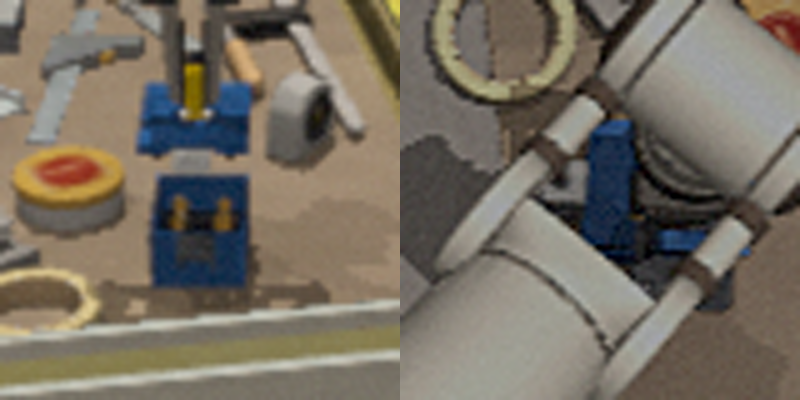

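```bash
python3 - <<'E'
from h import *
s=bot.read_camera("side");S=cv2.imread("pics/rs.png");g=cv2.cvtColor(S,cv2.COLOR_BGR2GRAY).astype(int)
print(g[156:168,246:264]);print(g[172:184,244:264])
print("rows tongue cols251-256",[(r,int(g[r,251:256].mean())) for r in range(156,170)])
H=cv2.cvtColor(S,cv2.COLOR_BGR2HSV)
def edges(im,r,a,b): 
    m=cv2.inRange(cv2.cvtColor(im,cv2.COLOR_BGR2HSV),*BL);u=np.nonzero(m[r,a:b])[0]+a;return u.min(),u.max()
print("lid skirt rows",[ (r,edges(S,r,235,270)) for r in range(152,162)])
print("box rows",[ (r,edges(S,r,235,270)) for r in range(168,188,2)])
e=np.array(bot.current_ee_pos());z=e[2]-.014
y=np.array([.046,1,0])/np.hypot(.046,1);x=np.array([y[1],-y[0],0])
L=np.r_[e[:2],z]
for n,P in(("tongue end top L/R",[L+.084*y+k*.014*x+[0,0,.006] for k in(1,-1)]),("tongue hole top",[L+.072*y+[0,0,.006]]),("skirt bottom corners +y",[L+.055*y+k*.043*x+[0,0,.001] for k in(1,-1)]),("tongue end bottom",[L+.084*y])): print(n,[proj(s,p).round(1).tolist() for p in P])
B=np.array([.570,-.3095,.05])
for n,P in(("lug end",[B+.084*y+k*.014*x for k in(1,-1)]),("lug hole",[B+.072*y]),("box +y rim corners",[B+.05*y+k*.038*x for k in(1,-1)]),("box +y base",[B-[0,0,.05]+.05*y+k*.038*x for k in(1,-1)])): print(n,[proj(s,p).round(1).tolist() for p in P])
E
```

```text
[[ 53  57  54  55  57  52  48  52  53  54  50  56  53  45  49  48  41  39]
 [ 56  60  49  53  57  53  58  54  53  51  52  53  52  47  47  52  46  45]
 [ 51  43  52  56  53  47  55  49  53  48  47  42  45  50  47  48  46  46]
 [ 47  46  45  67  75  72  71  70  70  69  67  67  51  47  40  36  38  42]
 [ 38  56  80 121 142 146 135 132 131 132 130 119  84  70  47  43  60  61]
 [ 69 105 132 138 138 132 123 131 130 131 133 140 138 135  79  76 130 140]
 [137 141 142 137 132 118 119 121 121 129 123 137 144 144 137 135 143 144]
 [141 141 136 135 125 124 126 125 124 124 123 136 142 142 143 140 140 143]
 [135 127 130 123 118 113 116 116 115 116 122 122 126 125 124 126 125 123]
 [110  70  57  64  58  57  60  63  54  59  62  63  63  67  65  62  59  62]
 [ 88  38  42  39  42  36  37  33  37  37  39  43  40  33  44  39  39  47]
 [ 80  42  41  39  36  40  43  43  45  37  41  37  44  44  42  45  34  35]]
[[129  87  40  28  22  31  84  92  45  19  27  23  26  27  48  75  70  39
   25  34]
 [129  87  37  23  28  49  77  86  51  30  24  33  30  42  71  80  83  49
   37  27]
 [109  65  33  15  30  55  82
[... 562 characters left out ...]
49]
 [116  69  37  44  38  38  48  46  45  48  47  49  53  46  44  39  39  42
   47  51]
 [118  66  44  42  44  39  44  41  38  48  44  40  43  48  41  37  44  38
   44  53]
 [119  63  40  44  38  48  40  38  40  41  42  35  45  46  46  45  42  43
   39  52]]
rows tongue cols251-256 [(156, 51), (157, 53), (158, 50), (159, 70), (160, 135), (161, 129), (162, 121), (163, 124), (164, 115), (165, 58), (166, 36), (167, 41), (168, 42), (169, 49)]Traceback (most recent call last):
  File "<stdin>", line 8, in <module>
  File "<stdin>", line 7, in edges
    return umr_minimum(a, axis, None, out, keepdims, initial, where)
ValueError: zero-size array to reduction operation minimum which has no identity
```

```bash
cat > m.py <<'E'
from h import *
s=bot.read_camera("side");S=cv2.imread("pics/rs.png")
H=cv2.cvtColor(S,cv2.COLOR_BGR2HSV)
print(H[158:167,244:264,1]);S0=cv2.imread("pics/side0.png")
def edges(im,r,a,b): 
    m=cv2.inRange(cv2.cvtColor(im,cv2.COLOR_BGR2HSV),*BL);u=np.nonzero(m[r,a:b])[0]+a;return (int(u.min()),int(u.max())) if len(u) else None
print("lid skirt rows",[ (r,edges(S,r,235,270)) for r in range(150,163)])
print("box rows",[ (r,edges(S0,r,235,270)) for r in range(164,190,2)])
e=np.array(bot.current_ee_pos());z=e[2]-.014
y=np.array([.046,1,0])/np.hypot(.046,1);x=np.array([y[1],-y[0],0])
L=np.r_[e[:2],z]
for n,P in(("tongue end top L/R",[L+.084*y+k*.014*x+[0,0,.006] for k in(1,-1)]),("tongue hole top",[L+.072*y+[0,0,.006]]),("skirt bottom corners +y",[L+.055*y+k*.043*x+[0,0,.001] for k in(1,-1)]),("tongue end bottom",[L+.084*y])): print(n,[proj(s,p).round(1).tolist() for p in P])
B=np.array([.570,-.3095,.05])
for n,P in(("lug end",[B+.084*y+k*.014*x for k in(1,-1)]),("lug hole",[B+.072*y]),("box +y rim corners",[B+.05*y+k*.038*x for k in(1,-1)]),("box +y base",[B-[0,0,.05]+.05*y+k*.038*x for k in(1,-1)])): print(n,[proj(s,p).round(1).tolist() for p in P])
E
python3 m.py
```

```text
[[179 185 164 206 174 174 176 207 171 192 174 169 181 201 197 178 182 191
  187 185]
 [179 199 187 181 183  88  65  69  70  71  73  75  74  70 148 181 199 213
  205 174]
 [ 75 140 171  97  32  26  16  14  15  15  19  17  17  40  39  78 169 178
   89  84]
 [ 74  72  77  83  83  50  22  11  18  15  14  15  20  65  75  77  85  74
   76  73]
 [ 76  73  75  80  75  42  21  13  15  16  16  10  22  65  72  74  78  80
   76  72]
 [ 74  71  71  74  76  41  16  14  12  16  12  16  20  66  70  69  69  71
   71  71]
 [ 69  69  22  30  33  39  19  19  17  19  11  15  28  41  42  42  44  38
   42  44]
 [ 69  68  29  70  93  79  92  99  99  95 107  94  88  70  79  80  86  91
   98  96]
 [ 69  73  22 172 178 186 173 189 205 233 197 207 195 178 194 211 181 193
  209 163]]
lid skirt rows [(150, (244, 264)), (151, (244, 264)), (152, (244, 264)), (153, (244, 263)), (154, (244, 263)), (155, (244, 263)), (156, (243, 263)), (157, (243, 263)), (158, (243, 263)), (159, (243, 263)), (160, (245, 261)), (161, None), (162, None)]
box rows [(164, None), (166, (247, 263)), (168, (246, 263)), (170, (247, 263)), (172, (246, 263)), (174, (245, 263)), (176, (246, 264)), (178, (246, 263)), (180, (246, 263)), (182, (246, 263)), (184, (246, 263)), (186, (246, 263)), (188, None)]
tongue end top L/R [[249.4, 161.2], [256.9, 161.2]]
tongue hole top [[253.3, 159.7]]
skirt bottom corners +y [[242.2, 158.8], [264.8, 158.9]]
tongue end bottom [[253.1, 162.6]]
lug end [[249.9, 180.3], [257.2, 180.3]]
lug hole [[253.7, 178.7]]
box +y rim corners [[244.3, 175.8], [263.7, 175.9]]
box +y base [[244.7, 186.7], [263.8, 186.9]]
```

```bash
cat > ov.py <<'E'
from h import *
import sys
def overlay(out,B,dz,dy,yaw=-.046,roi=(228,120,50,70),k=8.5,cam="side"):
    s=bot.read_camera(cam);im=crop(s["pixels"],*roi,k)
    ey=np.array([-np.sin(yaw),np.cos(yaw),0]);ex=np.array([ey[1],-ey[0],0])
    e=np.array(bot.current_ee_pos());L=np.r_[e[:2],e[2]+dz]+dy*ey
    def poly(O,pts,col):
        q=np.array([(proj(s,O+a*ex+b*ey+[0,0,c])-roi[:2]+.5)*k for a,b,c in pts]).astype(int);cv2.polylines(im,[q],True,col,1)
    r=lambda a,b0,b1,z:[(a,b1,z),(-a,b1,z),(-a,b0,z),(a,b0,z)]
    poly(L,r(.043,-.055,.055,.010),(0,255,255));poly(L,r(.043,-.055,.055,.001),(0,200,0));poly(L,r(.014,.05,.084,.006),(0,0,255));poly(L,r(.014,.05,.084,0),(255,0,255))
    poly(L+[0,0,.047],r(.007,-.007,.007,0),(0,255,255));poly(L+[0,0,.044]-.036*ey,r(.007,-.013,.013,0),(255,255,255))
    poly(B,r(.038,-.05,.05,0),(255,255,0));poly(B,r(.014,.05,.084,0),(0,255,0))
    p=((proj(s,e)-roi[:2]+.5)*k).astype(int);cv2.circle(im,p,3,(255,255,255),-1)
    cv2.imwrite(out,im)
E
python3 - <<'E'
from ov import *
overlay("pics/ov.png",np.array([.570,-.3095,.05]),-.016,0)
E
```

```text
(no output)
```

View pics/ov.png

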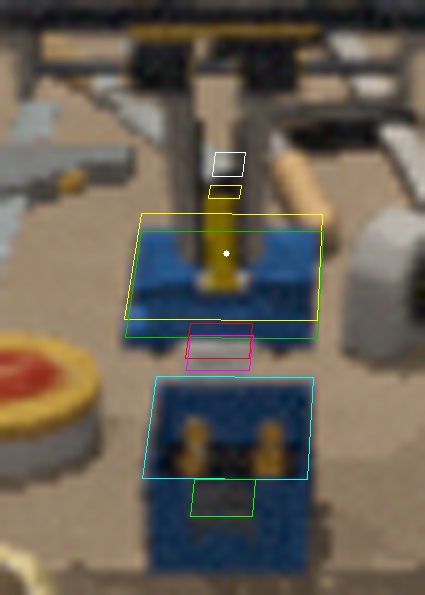

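```bash
python3 - <<'E'
from h import *
t=bot.read_camera("top");T=cv2.imread("pics/rt.png");T0=cv2.imread("pics/top0.png")
H=cv2.cvtColor(T,cv2.COLOR_BGR2HSV)
print("V/S/H rows 176..200 cols 314..332")
for r in range(174,200,2): print(r,[f"{H[r,c,0]}/{H[r,c,1]}/{H[r,c,2]}" for c in range(314,333)])
e=np.array(bot.current_ee_pos());yaw=-.046
ey=np.array([-np.sin(yaw),np.cos(yaw),0]);ex=np.array([ey[1],-ey[0],0]);L=np.r_[e[:2],e[2]-.016]
for n,a,b,z in(("cap +y+x",.043,.055,.01),("cap +y-x",-.043,.055,.01),("skirt +y -x",-.043,.055,.001),("skirt +y+x",.043,.055,.001),("cap -y+x",.043,-.055,.01),("cap -y-x",-.043,-.055,.01),("tongue +x end",.014,.084,.006),("tongue -x end",-.014,.084,.006),("hole",0,.072,.006)): print(n,proj(t,L+a*ex+b*ey+[0,0,z]).round(1))
B=np.array([.570,-.3095,.05])
for n,a,b,z in(("box +y+x",.038,.05,0),("box +y-x",-.038,.05,0),("-y+x",.038,-.05,0),("-y-x",-.038,-.05,0),("hole",0,.072,0)): print(n,proj(t,B+a*ex+b*ey+[0,0,z]).round(1))
g=cv2.cvtColor(T0,cv2.COLOR_BGR2HSV)[:,:,:]
for r in(184,190,196,200): print(r,[f"{g[r,c,0]}/{g[r,c,1]}/{g[r,c,2]}" for c in list(range(318,328))+list(range(346,354))])
E
```

```text
V/S/H rows 176..200 cols 314..332
174 ['16/78/62', '21/45/90', '17/30/135', '20/25/155', '24/22/162', '30/10/159', '45/9/163', '38/13/161', '28/22/160', '16/37/158', '16/45/124', '101/57/49', '110/171/73', '107/164/115', '109/163/125', '108/165/136', '108/170/123', '112/94/49', '24/59/61']
176 ['16/27/141', '19/31/154', '19/25/166', '39/16/164', '47/14/161', '30/8/160', '30/19/162', '18/35/160', '19/34/127', '108/93/82', '106/191/108', '108/157/114', '108/163/117', '106/159/119', '106/150/124', '109/150/112', '107/149/65', '112/136/47', '0/44/52']
178 ['15/86/71', '9/62/70', '30/11/120', '48/7/171', '33/18/166', '13/30/163', '19/29/142', '13/56/96', '8/54/52', '106/181/62', '109/255/57', '106/178/70', '109/133/71', '108/158/71', '109/171/67', '108/170/69', '108/173/62', '126/134/19', '21/54/66']
180 ['11/77/83', '12/80/80', '13/83/74', '14/57/85', '19/34/120', '21/26/128', '14/80/83', '17/106/60', '137/47/49', '106/201/71', '110/156/72', '106/148/76', '109/136/75', '109/155/74', '107/152/72', '109/163/72', '109/157/70', '109/176/61', '25/158/21']
182 ['18/39/86', '12/94/68', '11/71/7
[... 2843 characters left out ...]
0/8/92', '10/8/91', '109/36/98', '105/149/91', '113/99/31', '8/20/50', '0/24/54', '144/27/48', '8/18/58', '173/73/14', '60/43/18', '108/118/26', '106/174/94', '108/122/134', '15/96/98', '18/64/115', '16/63/110']
196 ['12/71/65', '17/82/62', '11/94/57', '107/159/90', '109/137/123', '14/68/56', '150/36/43', '16/161/38', '24/128/138', '26/114/192', '95/112/25', '60/9/30', '102/166/20', '111/164/70', '109/58/109', '16/84/122', '17/69/115', '19/64/115']
200 ['14/71/83', '14/78/85', '14/86/68', '108/244/46', '107/162/93', '107/181/97', '108/156/106', '107/162/126', '107/165/159', '107/161/166', '8/216/13', '113/78/13', '110/160/43', '111/89/83', '143/10/100', '12/79/120', '17/70/117', '16/56/118']
```

The side view shows the pair hanging about 5 mm lower than expected. The top view shows it about 3 mm to −y of the tool. I'll correct for that and lower it with force monitoring.

```bash
python3 - <<'E'
from h import *
P=np.array([.5695,-.3070])
bot.line_to([*P,.098],max_speed=.12);bot.hold(.2)
f0=np.array(bot.current_contact_force());print(f0)
for z in np.arange(.094,.060,-.003):
    bot.line_to([*P,z],max_speed=.05);f=np.array(bot.current_contact_force())-f0;e=bot.current_ee_pos()
    print(round(z,3),np.round(e,4),f.round(1))
    if f[2]>6 or np.hypot(*f[:2])>8:break
print(bot.current_ft_torque(),bot.current_clock())
E
```

```text
[-0.17786388 -0.54918695 -3.42897073]
0.094 [ 0.5693 -0.3068  0.0937] [0.1 0.5 1.4]
0.091 [ 0.5693 -0.3068  0.0906] [ 0.  -0.3  1.5]
0.088 [ 0.5693 -0.3068  0.0877] [0.1 0.  0.8]
0.085 [ 0.5693 -0.3068  0.0846] [0.1 0.8 0.4]
0.082 [ 0.5693 -0.3069  0.0816] [0.3 0.9 0.9]
0.079 [ 0.5693 -0.3068  0.0787] [-0.4  0.7  0.3]
0.076 [ 0.5694 -0.307   0.0757] [-0.3 -0.3  0. ]
0.073 [ 0.5694 -0.307   0.0727] [ 0.5 -0.1  0.7]
0.07 [ 0.5696 -0.3073  0.0717] [-3.1  2.2 10.3]
[0.27679481 0.58137197 0.07096441] 15.8583
```

```bash
python3 - <<'E'
from ov import *
overlay("pics/ov2.png",np.array([.570,-.3095,.05]),-.021,-.003)
E
```

```text
(no output)
```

View pics/ov2.png

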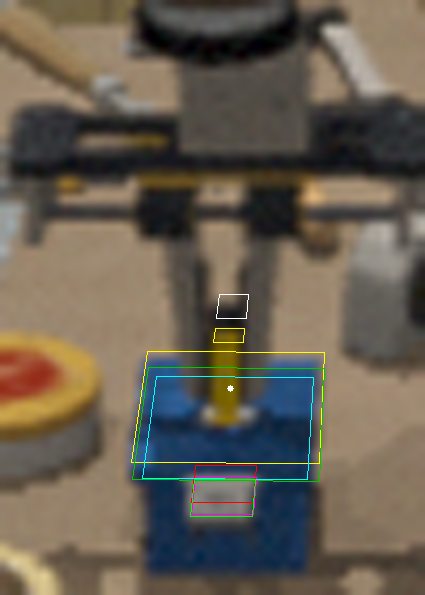

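The tongue at about (254,179) coincides with the lug, so the pair is seated or nearly so. I'll loosen the grip so it can settle, then let go and check.

```bash
python3 - <<'E'
from h import *
bot.set_gripper(.2,10);bot.hold(.3);print(bot.current_opening()*92,bot.current_contact_force(),bot.current_ee_pos())
bot.line_to([.5695,-.307,.14],max_speed=.15)
bot.line_to([.5695,-.307,.25],max_speed=.25)
bot.goto([.645,.1175,.30],rot(0));bot.hold(.1)
s=bot.read_camera("side");t=bot.read_camera("top");S=s["pixels"];T=t["pixels"]
cv2.imwrite("pics/s3.png",S);cv2.imwrite("pics/t3.png",T)
cv2.imwrite("pics/seat.png",np.hstack([crop(S,230,140,50,50,8),crop(T,300,165,60,50,400/60)[:400] if 0 else cv2.resize(T[165:225,300:360],(400,400),interpolation=cv2.INTER_CUBIC)]))
print("cap",slab(t,hsvm(T,*BL,(300,165,65,50)),.060,.051),bot.current_clock())
E
```

```text
18.624704301470754 [-0.68516761 -0.19655291 -0.0724069 ] [ 0.56949297 -0.30696725  0.06992387]
cap (array([ 0.57023231, -0.30970516]), np.float64(-0.03922300026577062), np.float64(0.08746726107386127), np.float64(0.10828479899162416)) 19.5
```

View pics/seat.png

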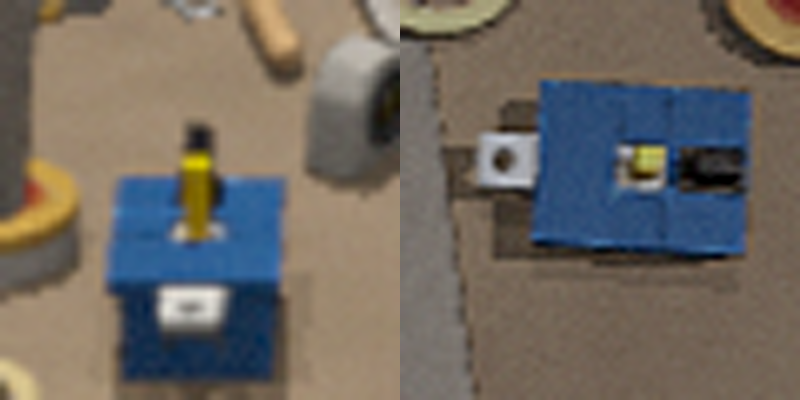

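The pair is seated flat with the tongue on the lug, and the hole is at about (315,188) in the top view. Next I'll locate the hole, then grasp the pin.

```bash
python3 - <<'E'
from h import *
T=cv2.imread("pics/t3.png");S=cv2.imread("pics/s3.png");t=bot.read_camera("top");s=bot.read_camera("side")
def dark(c,im,roi):
    u,v,w,h=roi;g=cv2.cvtColor(im,cv2.COLOR_BGR2GRAY)[v:v+h,u:u+w].astype(float);W=np.clip(np.percentile(g,70)-g-15,0,None)
    vv,uu=np.mgrid[v:v+h,u:u+w];return (uu*W).sum()/W.sum(),(vv*W).sum()/W.sum()
for c,im,roi in((t,T,(313,186,5,6)),(s,S,(251,176,5,5))):
    uv=dark(c,im,roi);print(uv,onz(c,uv,.056))
P=[.646,.118]
bot.line_to([*P,.30]);bot.set_gripper(.45,30)
bot.line_to([*P,.11],max_speed=.25);bot.line_to([*P,.046],max_speed=.1);print(bot.current_contact_force())
bot.set_gripper(0,30);print(bot.current_opening()*92,bot.current_grip_force(),bot.current_contact_force())
bot.line_to([*P,.16],max_speed=.12);bot.hold(.2);print(bot.current_opening()*92,bot.current_contact_force(),bot.current_clock())
s=bot.read_camera("side");S=s["pixels"];t=bot.read_camera("top")
cv2.imwrite("pics/p.png",np.hstack([crop(S,205,160,50,90,6),crop(t["pixels"],195,140,60,90,6)]))
E
```

```text
(np.float64(315.008938547486), np.float64(188.5340782122905)) [ 0.57424063 -0.23742996  0.056     ]
(np.float64(253.10941999177294), np.float64(179.32208967503087)) [ 0.57555053 -0.2226248   0.056     ]
[-0.11892354  0.10131582 -0.17410878]
13.378088491497403 30.000050961971283 [ 0.07615566 -0.74178884  0.78008028]
13.008041774684756 [ 0.40104307 -0.32451091 -0.68530892] 23.9
```

```bash
python3 - <<'E'
from h import *
s=bot.read_camera("side");S=s["pixels"];e=np.array(bot.current_ee_pos());print(e)
for n,dz in(("tip",-.039),("collar",-.007),("tcp",0),("head top",.033)): print(n,proj(s,e+[0,0,dz]).round(1))
H=cv2.cvtColor(S,cv2.COLOR_BGR2HSV)
m=cv2.inRange(H,(0,150,60),(6,255,255))|cv2.inRange(H,(174,150,60),(180,255,255));v,u=np.nonzero(m[185:245,215:245]);print("red",sorted(set(v+185)),(u+215).mean(),(v+185).mean())
g=cv2.cvtColor(S,cv2.COLOR_BGR2GRAY);print(g[205:232,222:242])
E
```

```text
[0.6458405  0.11800995 0.15963565]
tip [228.9 218.2]
collar [228.3 209.4]
tcp [228.1 207.5]
head top [227.5 198.1]
red [np.int64(199), np.int64(200), np.int64(201), np.int64(202), np.int64(203), np.int64(204), np.int64(205), np.int64(206), np.int64(207), np.int64(208), np.int64(209), np.int64(210)] 227.22222222222223 204.16666666666666
[[ 79  65  37  31  39  51  43  32  33  59  71  74  93 154 163 171 175 185
  187 184]
 [ 77  77  45  30  38  36  37  39  40  60  75  78 103 180 191 191 189 194
  190 188]
 [ 77  77  45  33  41  42  37  36  34  58  77  78 105 137 134 128 122 124
  123 123]
 [ 80  73  40  31  36  43  41  39  27  52  74  82 110 120 115 115 111 113
  116 116]
 [ 87  82  54  32  45  49  37  49  42  51  75 108 117 116 114 116 118 114
  115 117]
 [112 113 102  68  60  52  55  63  85  87 108 116 117 119 116 116 117 118
  117 116]
 [117 119 113  94  88  81  75  89  91 111 115 116 116 112 114 114 114 115
  120 111]
 [114 116 114 114 109  98  94  94 110 115 117 116 114 117 115 118 116 118
  116 117]
 [117 115 115 114 116  95  92  99 113 116 113 118 116 118 116 112 116 117
  110 11
[... 833 characters left out ...]
 145 147
  149 144]
 [147 145 147 147 145 148 149 148 145 145 146 144 146 147 147 145 146 145
  145 145]
 [147 147 147 147 146 148 146 150 145 148 148 146 148 146 148 146 146 146
  150 147]
 [148 148 147 145 147 147 145 147 145 147 145 148 148 149 148 148 147 147
  143 144]
 [146 144 147 143 146 143 146 143 144 147 145 144 148 145 148 149 151 148
  140 145]
 [142 145 143 138 140 135 143 147 137 142 132 144 145 146 146 148 149 148
  147 148]
 [133 142 147 144 143 139 135 138 137 137 135 137 138 137 136 138 137 137
  139 139]
 [134 136 136 135 137 135 139 137 137 138 134 135 134 132 134 137 137 136
  134 136]
 [138 134 137 136 136 135 135 134 135 136 134 133 131 135 133 135 137 135
  135 136]]
```

View pics/p.png

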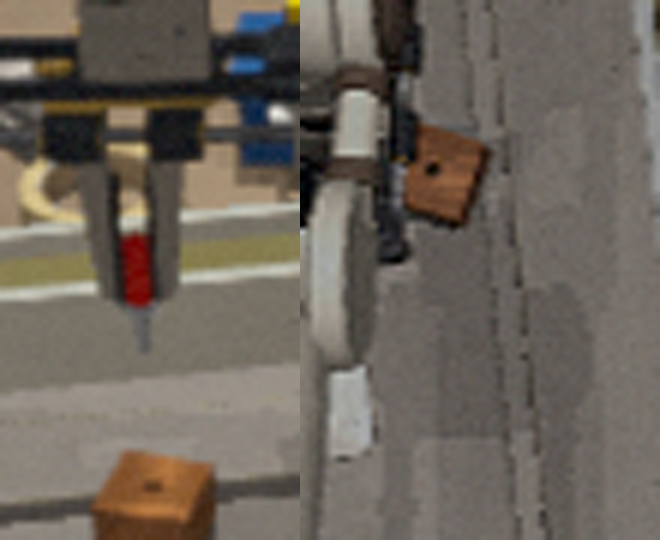

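The pin is held upright with its tip at about (228.5,218). The block's empty hole is visible in the top view near (216.5,167.7), so I'll use it to get the pin's offset from the tool.

```bash
python3 - <<'E'
from h import *
t=bot.read_camera("top");h=onz(t,(216.5,167.7),.036);print("block hole",h)
off=np.clip(h[1]-.118,-.003,.003)
X=np.array([.573,-.2376-off]);print(X)
bot.line_to([.646,.118,.30],max_speed=.25)
bot.goto([*X,.28],rot(-.046))
bot.line_to([*X,.105],max_speed=.2);bot.hold(.2)
f0=np.array(bot.current_contact_force());print(bot.current_clock())
s=bot.read_camera("side");g=cv2.cvtColor(s["pixels"],cv2.COLOR_BGR2GRAY);e=np.array(bot.current_ee_pos());print(e,proj(s,e-[0,0,.039]))
cv2.imwrite("pics/pin2.png",s["pixels"]);print(g[168:184,244:264])
for z in np.arange(.101,.060,-.003):
    bot.line_to([*X,z],max_speed=.05);f=np.array(bot.current_contact_force())-f0
    print(round(z,3),np.round(bot.current_ee_pos(),4),f.round(1))
    if f[2]>5:break
print(bot.current_clock())
E
```

```text
block hole [0.64699447 0.11713507 0.036     ]
[ 0.573      -0.23673507]
27.3917
[ 0.57358148 -0.23709931  0.10609246] [253.57054721 174.91525769]
[[ 96  82  77  79  81  77  76  69  60  61  69  94 147 140  95  86  85  83
   87  85]
 [ 89  71  68  74  72  76  71  72  88  95  93  97 115 130  96  77  87  86
   86  86]
 [ 92  76  81  81  80  80  83  79  84  83  73  79  89  94  88  87  89  84
   84  83]
 [ 87  78  82  78  79  80  76  79  86  90  80  79  79  86  83  86  85  87
   82  80]
 [ 75  71  69  79  76  81  79  81  82  92  78  72  75  69  71  74  71  74
   70  69]
 [ 76  71  71  69  73  73  71  69  82  88  70  67  68  71  73  70  70  72
   66  67]
 [ 70  66  69  78  81  77  73  74  76  92  72  67  62  66  74  72  74  65
   67  71]
 [ 55  47  59  56  54  54  83  90  90 101  89  79  82  75  55  48  49  47
   50  47]
 [ 51  39  40  41  40  80 173 197 182 179 180 180 179 158  95  46  40  42
   35  35]
 [ 93  51  38  43  35  74 173 199 178 164 164 177 183 148  83  41  40  35
   39  34]
 [ 94  50  37  37  38  80 190 187 140 112 119 154 176 125  63  44  37  45
   45  45]
 [113  66  41  36  
[... 344 characters left out ...]
42  42  39  41  46  39  33  40  48  48  38  39  41
   50  49]]
0.101 [ 0.5727 -0.2366  0.1006] [-0.3  0.5  0.7]
0.098 [ 0.5728 -0.2366  0.0976] [-0.1 -0.5  0.4]
0.095 [ 0.5728 -0.2366  0.0947] [-0.6 -0.4  0.4]
0.092 [ 0.5728 -0.2366  0.0917] [0.2 0.1 0.4]
0.089 [ 0.5728 -0.2366  0.0887] [ 0.8 -0.3  0.1]
0.086 [ 0.5728 -0.2366  0.0857] [ 0.5 -1.1 -1. ]
0.083 [ 0.5728 -0.2366  0.0827] [-0.2 -0.2  0.4]
0.08 [ 0.5728 -0.2366  0.0797] [-0.9  0.5 -0.2]
0.077 [ 0.5728 -0.2366  0.0767] [-0.2  0.3 -0.2]
0.074 [ 0.5728 -0.2366  0.0737] [-0.5 -1.  -0.1]
0.071 [ 0.5728 -0.2366  0.0707] [0.4 0.5 0.3]
0.068 [ 0.5728 -0.2366  0.0677] [-0.6 -0.3  0.1]
0.065 [ 0.5736 -0.2371  0.0663] [-2.3  0.5  6.6]
30.6917
```

The pin slid in freely and the collar made contact at TCP z ≈ 0.067, which is fully down. I'll release it, check it numerically, and grasp the handle.

```bash
python3 - <<'E'
from h import *
bot.set_gripper(.35,20);bot.hold(.4)
e=np.array(bot.current_ee_pos());bot.line_to([e[0],e[1],.2],max_speed=.2)
s=bot.read_camera("side");S=s["pixels"];H=cv2.cvtColor(S,cv2.COLOR_BGR2HSV)
m=cv2.inRange(H,(0,150,60),(6,255,255))|cv2.inRange(H,(174,150,60),(180,255,255));v,u=np.nonzero(m[155:185,245:262]);print("red",v.min()+155,v.max()+155,u.mean()+245)
for z in(.060,.098): print(proj(s,np.array([.573,-.2367,z])).round(1))
ey=np.array([.046,1]);P=np.array([.5695,-.3097])-.036*ey;print(P)
bot.line_to([*P,.2],max_speed=.2);bot.set_gripper(.45,20)
f0=np.array(bot.current_contact_force())
bot.line_to([*P,.09],max_speed=.2);bot.line_to([*P,.067],max_speed=.08);print((np.array(bot.current_contact_force())-f0).round(1))
bot.set_gripper(0,45);print(bot.current_opening()*92,bot.current_grip_force(),(np.array(bot.current_contact_force())-f0).round(1),bot.current_clock())
cv2.imwrite("pics/h.png",bot.read_camera("side")["pixels"])
E
```

```text
red 168 177 253.0
[253.8 176.6]
[253.6 167.9]
[ 0.567844 -0.3457  ]
[-0.6  0.4  1.1]
13.986484081932382 44.999969601631165 [-1.1  0.3  1.3] 35.125
```

```bash
python3 - <<'E'
from h import *
P=[.567844,-.3457];f0=np.array(bot.current_contact_force())
for z in(.08,.10,.13,.16,.21):
    bot.line_to([*P,z],max_speed=.05 if z<.14 else .1);print(z,(np.array(bot.current_contact_force())-f0).round(1),bot.current_opening()*92)
bot.hold(.6)
s=bot.read_camera("side");S=s["pixels"];t=bot.read_camera("top")["pixels"];cv2.imwrite("pics/f.png",S)
H=cv2.cvtColor(S,cv2.COLOR_BGR2HSV);m=cv2.inRange(H,*BL)[110:195,235:275]
print("blue rows",[(r+110,int(x.sum()/255)) for r,x in enumerate(m) if x.any()])
r=cv2.inRange(H,(0,150,60),(6,255,255))|cv2.inRange(H,(174,150,60),(180,255,255));v,u=np.nonzero(r[155:185,245:262]);print("red",v.min()+155,v.max()+155,u.mean()+245)
w=cv2.inRange(H,(0,0,110),(180,60,255))[172:184,244:264];print("silver px",int((w>0).sum()))
L=np.array([.5695,-.3097,.203]);ey=np.array([.046,1,0])
print("pred cap edges",[proj(s,L+k*.055*ey).round(1).tolist() for k in(-1,1)],bot.current_clock(),bot.current_grip_force())
cv2.imwrite("pics/f2.png",crop(S,215,110,80,80,6))
E
```

```text
0.08 [-1.   0.7 -3.3] 13.96292773312713
0.1 [-0.4  0.9 -4.2] 13.703674200078806
0.13 [-0.8 -0.7 -3.8] 13.640949921053819
0.16 [-0.7 -0.  -3.5] 13.887116604231364
0.21 [-1.4  0.6 -2.8] 13.797600354841027
blue rows [(130, 13), (131, 15), (132, 16), (133, 21), (134, 19), (135, 15), (136, 16), (137, 23), (138, 23), (139, 23), (140, 22), (141, 22), (142, 10), (177, 10), (178, 10), (179, 10), (180, 10), (181, 10), (182, 12), (183, 15), (184, 16), (185, 18), (186, 18)]
red 168 177 253.04
silver px 68
pred cap edges [[254.6, 128.6], [253.2, 140.4]] 38.6833 44.9993759393692
```

```bash
python3 -c "
from workcell import bot
print(bot.current_joint_vel(),bot.current_ee_pos());print(bot.job_done())"
```

```text
[ 0.00151849 -0.00186857 -0.00063695  0.00232133  0.00073725  0.00076648] [ 0.56785773 -0.34572977  0.21003929]
the job is handed in; nothing more can be done
None
```

The job is handed in at about 39 s on the robot clock: the lids are seated on the box, the pin is fully down through tongue and lug, and the arm is holding the blue outer lid still and level about 14 cm above where it lay. No verdict was returned; the final state rests on camera, force and grip readings.

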